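Fetch a spray hanger from the locked box and hang it on the rail

TASK

Pull up the spring plunger knob on the plywood box, slide the aluminium cover fully open with it and let the plunger drop into the second hole so that the cover stays locked open. Take the steel hanger out and hang it on the rail beside the hanger already there: lift its hook over the rail's upturned lip and lower it, without dropping it, until it rests fully seated, upright and square on the rail. Leave the other hanger, the glue bottle, the clamp and the batten where they are.

Things in the scene. Friction and masses are not known exactly. Their poses are not given: they have to be found in the camera images.
- box: Fixed plywood box, 200 (x) by 360 (y) by 150 mm high. Origin: centre of its underside, on the bench. Its -y half has the opening on top (x -60 to +88, y -168 to -10 mm), its +y half is a closed deck. A steel rim strip along the -x edge has two holes at x = -78 mm: y = -90 (shut) and y = +75 mm (open). Floor 6 mm, walls 12 mm thick. Guide strips along the x edges reach 158 mm.
- cover (a joint): Sliding aluminium cover, 190 by 172 by 6 mm, top 158 mm above the bench. 0 = shut over the opening; slides along the box's +y over the deck to 0.165 m = fully open at its end stop, where the plunger stands over the second hole. Friction about 1.5 N, plus up to 3 N while the pin rubs on the strip.
- plunger (a joint): Spring index plunger on the cover, moving with it. 0 = pin fully down in a hole; grows as the knob is pulled up, to its stop at 0.012 m. The pin reaches 6 mm into a hole, so it is free above 0.006 m; let go between the holes it rides on the strip at 0.006 m. The spring pulls down with 6 N at 0, 12 N at the stop. It must be held up to start the slide.
- knob (a point): Middle of the plunger's black knob, an upright cylinder 26 mm wide, 24 mm high; 184 mm above the bench when down. Below it a thin neck and a steel collar 22 mm wide, 12 mm high on the cover. Cover shut, it is at x = -78, y = -90 mm of the box; point axes are the box's.
- hanger: Steel hook to fetch, about 0.4 kg, standing in the box on its floor. z up, x to its hook side. Leg 6 mm thick, 40 wide (y), 90 high; at its foot a flange 60 wide, 6 thick, 52 mm out to -x; on top a bridge 6 thick, 40 wide, x -20 to 32 mm, underside at z = 90 mm. Origin: underside, mid-width, on the leg's face inside the hook's mouth.
- tab (a point): Middle of the hanger's aluminium grip tab on top of the bridge: 16 mm thick (y), 30 mm long (x), 40 mm high, from z = 96 to 136 mm of the hanger, centred at x = -5, y = 0 mm; this point at z = 116 mm. Axes as the hanger's.
- tip (a point): Lower end of the hanger's downturned hook tip, 6 mm thick, 22 mm long, 40 mm wide, at x = 26 to 32 mm of the hanger; this point at x = 29, z = 68 mm. The mouth between leg and tip is 26 mm wide, open below.
- rail: Fixed steel rail on two posts: a channel 360 mm long (y), open on top, with an upturned lip along its -x side. Origin: on the bench, mid-length, below the lip's front (-x) face. Channel floor top at z = 133 mm; back wall x = 48 to 56 mm, top 150 mm. A seated hanger has x along rail x, its bridge on the lip, tip in the channel, origin at z = 70 mm and x = -10 to 0 mm.
- lip (a point): Middle of the top of the rail's upturned lip, 160 mm above the bench; lip 16 mm thick (x = 0 to 16 mm of the rail), its flat front face 85 mm high. Axes as the rail's.
- old_hanger: Identical hanger already hanging on the rail, its leg against the lip, within 110 mm of the rail's middle: leave it. The fetched one goes anywhere on the free stretch beside it. Frame as the hanger's.
- glue: Bystander: white glue bottle, 60 mm wide, 180 mm high; origin at its foot.
- clamp: Bystander: bar clamp with wooden jaws lying on the bench, about 190 mm long, 100 mm wide, 22 mm high; origin under the middle of its bar.
- offcut: Bystander: wooden batten, 45 by 140 by 30 mm, on the bench; origin under its centre.

How it is judged:
By the outcome, as a careful person would: the job done as asked, in the order asked, and still so for the second after the job is handed in, with the robot touching nothing.
It also fails if it takes over 58 s, if anything falls off the work surface, if the arm or the gripper's body presses on something with over 40 N, if the wrist force passes 120 N, or if a joint passes its speed limit or range.

ROBOT

A 7-joint arm with a two-finger parallel gripper is mounted at the origin on the work surface. World frame = base frame: x ahead of the robot, y to its left, z up, the work surface at z = 0. Lengths are in m, angles in rad, forces in N, time in s.
With the tool pointing down it reaches from about 0.425 to 0.875 m from the base axis. Payload 8.4 kg.
Tool frame: the origin (TCP) lies between the finger pads; the fingertips stand 8 mm ahead of it and the grasp point (between the pads) lies 11 mm behind it; z points along the fingers, x is the direction in which the jaws open and shut, and the axes are right-handed (so a half turn about z gives the same grasp; the last joint's range is limited). The gripper opens to 85 mm and grips with 20 to 120 N. Pads are 22 mm wide; open, the fingers measure 114 mm over their backs; the gripper's body (76 mm by 85 mm) begins 54 mm behind the grasp point. The pads swing forward as they close: fully open they stand 13 mm farther back than shut.
Start: joints at [-1.314, 0.333, 0.04, 1.465, -0.013, 1.343, -0.059], TCP at [0.226, 0.609, 0.239] pointing down, gripper open.
Joint ranges: [-2.58, 2.58], [-0.38, 2.09], [-1.3, 1.39], [0.25, 2.4], [-1.5, 4.64], [0.08, 2.09], [-2.65, 2.65]. Speed limits (rad/s): [2.22, 2.22, 2.79, 2.79, 3.14, 3.14, 3.14].

INTERFACE

Orientations are given as a rotation vector (axis times angle).
In Python, from bench import r gives the robot as it stands.
- The arm moves only by the tool send_rows, never from a script. Its arguments are lists of equal length, an entry for each row: "rot": the turn, a rotation vector about the world's x, y, z in units of 6 degrees (1.0 is 6 degrees), a list of three; "delta_pos": the shift along the world's x, y, z in units of 60 mm (1.0 is 60 mm), a list of three; "jaw": the gripper's target within -1 to 1 (fully open at 1, half-way at 0, shut at -1). In form: {"rot": [[wx, wy, wz], ...], "delta_pos": [[dx, dy, dz], ...], "jaw": [jaw, ...]}. A call has 1 to 5 rows; each row shifts and turns the pose as measured when the row begins; what a row does not reach is not made up. A row lasts 1/8 s, in which the tool goes at most 62.5 mm and 10.7 degrees, less where a joint would pass 70% of its speed; a pose out of reach is approached as far as the arm can. A call is refused whole if a number of a shift passes 1 or a number of a turn 1, either way. A call with a gripper value outside its range is refused whole. The fingers move at their own pace and stop on an object; "newtons" is the grip in N (left out, the last holds). Time passes only in rows, so rows that do not move let the fingers close. It gives the time, the measured TCP pose, the force and the opening at its end, in the units of the state.
- r.get_obs(): the state, without advancing time (a new reading comes with each control period).
- r.grab_frame(name): name is "scene" or "side" or "wrist"; returns a dict with "image" (384x512x3 uint8, red, green, blue), "z_map" (384x512 float32, m along the optical axis (not along the pixel's ray), 0 where there is no reading), "K" (3x3 intrinsics, pixels), "dist_coeffs" ([k1, k2, p1, p2, k3] as OpenCV has them; the pictures are not rectified), "eye" and "orientation" of the camera in the world. Camera axes: x right, y up, looking along -z (the intrinsics and any distortion apply to the point x, -y, -z); pixel columns grow to the right and rows downward; lengths in m; the calibration is good to about 2 mm. A picture is of the moment at which its call begins.
- r.finish_job(): hands the job in, once; it reports no verdict.
The state is a dict: "clock": time; "joint_positions": joint angles; "qvel": joint speeds; "joint_torque": joint torques, N m; "position": TCP position; "ee_rot": TCP orientation; "wrist_force": force on the tool from outside, world axes, zero at the start; "ft_torque": the same for the moment, N m; "gripper_width": opening from 0.0 (shut) to 1.0 (fully open).
Only numpy, scipy, OpenCV 4.12 (cv2) and the standard library are available. Lean on these libraries where they do the work, as an engineer would, in place of code of your own. Each camera call takes 0.05 s, during which the arm holds its last target. There are 200 camera calls.

## Working session

There is one attempt and no reset: what is moved stays moved. The work goes in short steps, Python scripts to look and compute and a tool call to move; the robot and the scene stay as the last step left them, time stands still between calls to the robot, and variables do not carry over. Pictures are saved under pics/ and viewed, about 8 in all and at most 12, crops included, and the job is handed in when it is done.

Besides the shell and the picture viewer there is one more tool, called as name(argument=value, ...) on one line, values as JSON. send_rows: Moves the arm, as the interface text tells. Its arguments: {"type":"object","properties":{"rot":{"type":"array","items":{"type":"array","items":{"type":"number"}}},"delta_pos":{"type":"array","items":{"type":"array","items":{"type":"number"}}},"jaw":{"type":"array","items":{"type":"number"}},"newtons":{"type":"number"}},"required":["rot","delta_pos","jaw"]}

```bash
mkdir -p pics; ls
cat > h.py <<'E'
import numpy as np, cv2
from scipy.spatial.transform import Rotation as R
from bench import r
def rotm(o):
    o=np.array(o,float)
    if o.shape==(3,3): return o
    return R.from_rotvec(o).as_matrix() if o.size==3 else R.from_quat(o).as_matrix()
def grab(n):
    f=r.grab_frame(n); np.savez('/tmp/'+n+'.npz',**{k:np.array(v) for k,v in f.items()}); return f
def load(n): return np.load('/tmp/'+n+'.npz')
def cloud(f):
    K=np.array(f['K']); d=np.array(f['dist_coeffs'],float); z=f['z_map']; h,w=z.shape
    u,v=np.meshgrid(np.arange(w),np.arange(h))
    p=cv2.undistortPoints(np.stack([u,v],-1).reshape(-1,1,2).astype(np.float64),K,d).reshape(h,w,2)
    c=np.stack([p[...,0]*z,-p[...,1]*z,-z],-1)
    P=c@rotm(f['orientation']).T+np.array(f['eye']); P[z==0]=np.nan; return P
def show(f,name,crop=None,s=1):
    im=f['image'][...,::-1]
    if crop: a,b,c,d=crop; im=im[b:d,a:c]
    cv2.imwrite('pics/'+name,cv2.resize(im,None,fx=s,fy=s,interpolation=cv2.INTER_CUBIC))
E
python3 - <<'E'
from h import *
o=r.get_obs(); print(o)
a=grab('scene');b=grab('side')
print(a['eye'],a['orientation'],b['eye'],b['orientation'],a['K'])
im=np.hstack([a['image'],b['image']])[...,::-1]
cv2.imwrite('pics/a.png',cv2.resize(a['image'][...,::-1],(800,600)))
cv2.imwrite('pics/b.png',cv2.resize(b['image'][...,::-1],(800,600)))
E
```

```text
pics
{'clock': 0.0, 'joint_positions': array([-1.31416587,  0.33388082,  0.03985302,  1.46629975, -0.01335671,
        1.34333227, -0.05848071]), 'qvel': array([ 0.00034037, -0.00127277, -0.00023129, -0.00146506,  0.00282612,
        0.00121064,  0.00053041]), 'joint_torque': array([ 3.50960354e-04, -6.58561420e+01,  1.36577614e+00, -4.05567992e+01,
        1.67031772e-02,  1.27605876e-02, -2.65238327e-06]), 'position': array([0.22630663, 0.6088332 , 0.23842651]), 'ee_rot': array([ 2.57862230e+00,  1.79266313e+00, -1.99465888e-03]), 'wrist_force': array([-0.12100829,  0.09513906,  0.62001231]), 'ft_torque': array([-0.00934693, -0.00780276,  0.0158466 ]), 'gripper_width': 0.9960025490312011}
[1.38504806 0.3642028  0.8680429 ] [0.52782188 0.86174245 1.84312052] [ 0.87691334 -0.62327234  0.86921816] [0.74176148 0.15842061 0.40560162] [[500.00271252   0.         259.68098388]
 [  0.         500.00271252 197.3916252 ]
 [  0.           0.           1.        ]]
```

View pics/a.png

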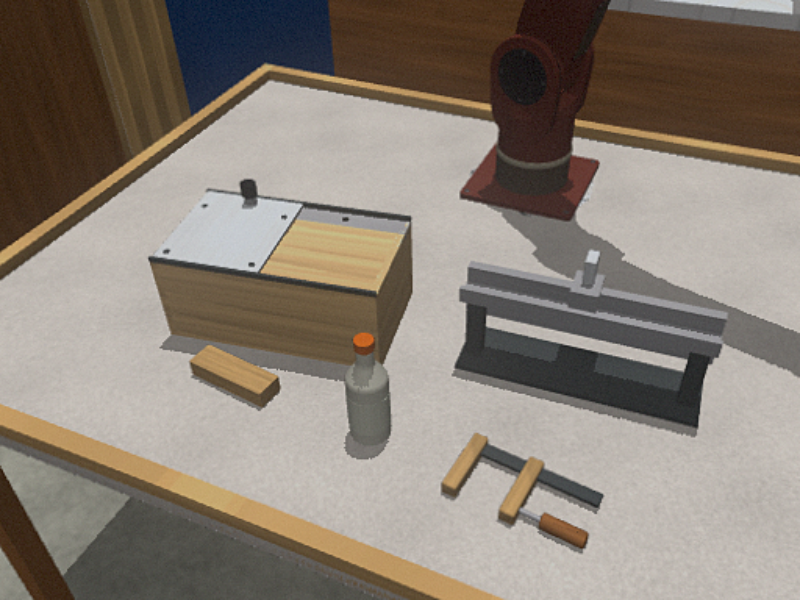

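View pics/b.png

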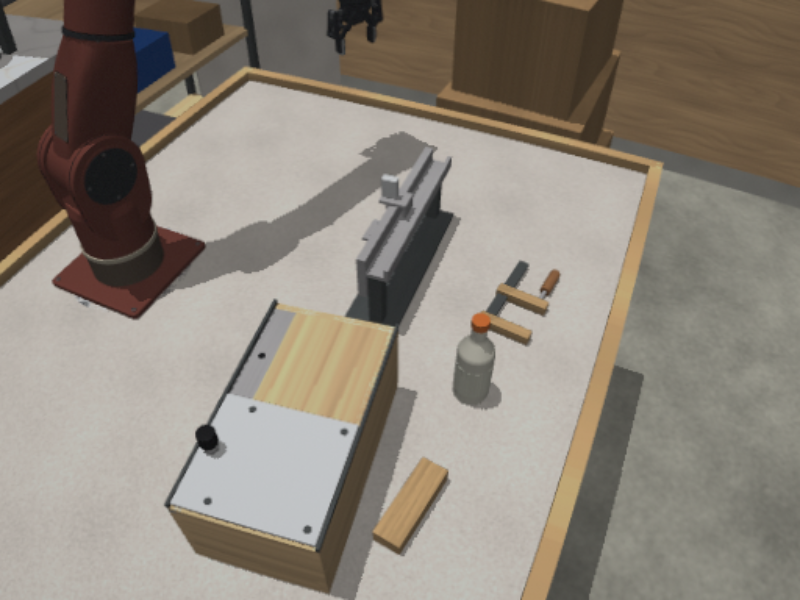

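Run:
```python
from h import *
Ps=[]
for n,k in(('scene',(159,120)),('side',(132,280))):
    f=load(n);P=cloud(f)
    ok=~np.isnan(P[...,0]); Q=P[ok]
    print(n,'knob px',P[k[1],k[0]])
    bench=Q[(Q[:,0]>.3)&(Q[:,0]<1)&(abs(Q[:,1])<.5)&(abs(Q[:,2])<.02)]; print(' bench z',np.median(bench[:,2]))
    kc=P[k[1],k[0]]
    m=(np.linalg.norm(Q[:,:2]-kc[:2],axis=1)<.03)&(Q[:,2]>.172)&(Q[:,2]<.21); print(' knob mean',Q[m].mean(0),Q[m].min(0),Q[m].max(0),m.sum())
    def rect(m,l):
        p=Q[m]; 
        if len(p)<10: print(l,'none');return
        # largest cluster
        (c,s,a)=cv2.minAreaRect(p[:,:2].astype(np.float32)*1000); print(' ',l,len(p),np.round(c,1),np.round(s,1),round(a,2))
    near=(np.linalg.norm(Q[:,:2]-(kc[:2]),axis=1)<.4)&(Q[:,0]>.2)
    rect(near&(Q[:,2]>.143)&(Q[:,2]<.163)&(Q[:,1]<kc[1]+.3)&(Q[:,1]<0.03),'boxtop')
    # print 2D height map coarse
    Ps.append(Q)
Q=np.vstack(Ps)
for x in np.arange(.2,1.0,.03):
    print('%.2f '%x,' '.join('%3d'%(1000*np.max(Q[(abs(Q[:,0]-x)<.015)&(abs(Q[:,1]-y)<.015)&(Q[:,2]<.3),2],initial=-.001)) for y in np.arange(-.45,.55,.03)))
```

```text
scene knob px [ 0.50336692 -0.32914446  0.19520696]
 bench z 0.000891437009704843
 knob mean [ 0.49671676 -0.33507894  0.18750797] [ 0.48066557 -0.34922684  0.17228647] [ 0.50657258 -0.32360143  0.20171688] 114
  boxtop 7733 [ 554.4 -238.8] [209.5 361.3] 9.25
side knob px [ 0.49954967 -0.34769896  0.19628331]
 bench z -0.0005244138093530859
 knob mean [ 0.49494927 -0.34434586  0.19016551] [ 0.48029415 -0.35482086  0.17305881] [ 0.50520402 -0.32898279  0.19764452] 181
  boxtop 13850 [ 553.7 -240.1] [205.  362.6] 9.32
0.20    3   3   6   4   3   3   3   2   5   4   4   4   5   3   4   2   4   4   5   4   5   5   5   4   3   4   4   4   5   4   4   4   5 299
0.23    3   3   3   3   4   4   3   3   2   4   4   4   4   5   5   5   4   3   4   6   5   3   4   5   5   4   4   5   4   4   6   3   3 292
0.26    5   2   2   1   1   4   2   2   3   3   4   4   5   5   3   3   5   5   4   5   5   4   4   3   5   4   4   3   4   4   5   5   5   2
0.29    2   2   2   3   1   2   3   3   2   3   4   3   5   4   4   3   4   6   3   6   4   4   3   4   4   3   4   4   4   7   4   4   5   6
0.32    4 
[... 2555 characters left out ...]
   3   3   3   4   4   4   5   5   5   5   5   4   4   6   5   5   4   4   3   5   4   4   4   5   4   5   4   3   4   2   2   3   3
0.89    3   4   3   2   3   3   5   3   4   4   4   4   4   4   5   4   4   3   5   5   4   5   6   4   3   5   5   4   5   4   5   3   3   4
0.92   29  29  30  27  29  28  28  28  28  28  28  28  29  28  28  28  28  29  29  28  29  29  29  28  29  27  28  28  28  28  28  28  28  29
0.95   29  28  28  29  29  30  29  29  28  29  29  29  30  28  29  28  29  28  29  28  29  29  29  27  28  28  29  28  27  28  28  28  30  28
0.98   -1  -1  -1  -1  -1  -1  -1  -1  -1  -1  -1  -1  -1  -1  -1  -1  -1  -1  -1  -1  -1  -1  -1  -1  -1  -1  -1  -1  -1  -1  -1  -1  -1  -1
```

send_rows(rot=[[0,0,0],[0,0,-1],[0,0,-1],[0,0,-1],[0,0,-1]], delta_pos=[[0,0,1],[0.65,-0.85,0.2],[0.65,-0.85,0],[0.65,-0.85,0],[0.65,-0.85,0]], jaw=[1,1,1,1,1])

```text
clock: 0.72
position: [0.3749, 0.4097, 0.3085]
ee_rot: [2.897, 1.214, -0.01]
wrist_force: [-0.1, 0.3, 0.5]
gripper_width: 1.004
```

send_rows(rot=[[0,0,-1],[0,0,-1],[0,0,-1],[0,0,-1],[0,0,-1]], delta_pos=[[0.65,-0.85,0],[0.65,-0.85,0],[0.65,-0.85,0],[0,-1,0],[0,-1,0]], jaw=[1,1,1,1,1])

```text
clock: 1.35
position: [0.489, 0.1356, 0.3068]
ee_rot: [3.116, 0.393, -0.013]
wrist_force: [0.7, 0.5, 0.0]
gripper_width: 0.998
```

send_rows(rot=[[0,0,-1],[0,0,0],[0,0,0],[0,0,0],[0,0,0]], delta_pos=[[0,-1,0],[0,-1,0],[0,-1,0],[0,-1,0],[0,-1,0]], jaw=[1,1,1,1,1])

```text
clock: 1.98
position: [0.4866, -0.1744, 0.3061]
ee_rot: [-3.132, -0.222, 0.012]
wrist_force: [1.5, -0.5, -0.4]
gripper_width: 1.003
```

send_rows(rot=[[0,0,0],[0,0,0],[0,0,0],[0,0,0]], delta_pos=[[0,-0.8,0],[0,-0.6,0],[0.1,-0.5,0],[0,-0.2,0]], jaw=[1,1,1,1])

```text
clock: 2.48
position: [0.4899, -0.3084, 0.3057]
ee_rot: [-3.133, -0.212, 0.013]
wrist_force: [0.0, -0.1, -0.3]
gripper_width: 1.002
```

Run:
```python
from h import *
o=r.get_obs(); print(o['position'],R.from_rotvec(o['ee_rot']).as_matrix()[:,0])
f=grab('wrist'); show(f,'w1.png',s=1.5); P=cloud(f)
Q=P[~np.isnan(P[...,0])]
kb=Q[(Q[:,2]>.19)&(Q[:,2]<.203)&(np.linalg.norm(Q[:,:2]-[.493,-.341],axis=1)<.03)]
print('knob top',len(kb),kb.mean(0) if len(kb) else 0,(kb.min(0)+kb.max(0))/2 if len(kb) else 0)
# rail fit
for n in('scene','side'):
    Q=cloud(load(n)); Q=Q[~np.isnan(Q[...,0])]
    m=(Q[:,0]>.42)&(Q[:,0]<.62)&(Q[:,1]>.03)&(Q[:,1]<.48)
    for lo,hi,l in((.157,.167,'lip'),(.147,.1535,'back'),(.128,.17,'all'),(.17,.212,'tab'),(.05,.1,'flange')):
        p=Q[m&(Q[:,2]>lo)&(Q[:,2]<hi)]; c,s,a=cv2.minAreaRect(p[:,:2].astype(np.float32)*1000); print(n,l,len(p),np.round(c,1),np.round(s,1),round(a,2),p[:,2].max())
```

```text
[ 0.48987825 -0.30844161  0.30565837] [ 0.99085159  0.13469207 -0.00843659]
knob top 538 [ 0.49109631 -0.33900398  0.19480861] [ 0.49121799 -0.34012259  0.19377335]
scene lip 1073 [497.6 233.6] [ 57.8 359.9] 2.78 0.1669868063578266
scene back 1004 [527.4 235.8] [ 48.4 359.8] 3.86 0.1534791557044044
scene all 4726 [510.1 234.4] [ 83.6 360.2] 3.64 0.1695627354483833
scene tab 166 [487.3 227.9] [32.5 15.9] 3.66 0.20880162872210617
scene flange 1071 [518.6 234.8] [ 34.4 360.3] 3.62 0.09996138898789053
side lip 527 [498.5 232.3] [360.6  52.3] 88.09 0.16698149009993823
side back 335 [526.1 233.6] [ 53.4 362.3] 1.43 0.15343078904290575
side all 2020 [508.7 233.2] [ 77.4 364.6] 3.52 0.169763327114984
side tab 153 [484.5 224.4] [31.8 20.5] 1.69 0.20808879749107323
side flange 284 [485.1 228.2] [ 93.7 356.8] 3.74 0.09977967295805934
```

send_rows(rot=[[0,0,0.2],[0,0,0],[0,0,0],[0,0,0],[0,0,0]], delta_pos=[[0.02,-0.5,-0.2],[0,0,-0.6],[0,0,-0.6],[0,0,-0.3],[0,0,0]], jaw=[0.2,0.2,0.2,0.2,0.2], newtons=70)

```text
clock: 3.15
position: [0.492, -0.3348, 0.2012]
ee_rot: [-3.128, -0.252, 0.012]
wrist_force: [-0.6, -1.1, 0.4]
gripper_width: 0.598
```

send_rows(rot=[[0,0,0],[0,0,0],[0,0,0],[0,0,0],[0,0,0]], delta_pos=[[0,-0.09,-0.2],[0,0,-0.2],[0,0,0],[0,0,0],[0,0,0]], jaw=[0.2,0.2,-1,-1,-1])

```text
clock: 3.78
position: [0.4913, -0.3412, 0.1791]
ee_rot: [-3.127, -0.25, 0.011]
wrist_force: [4.0, 0.7, -6.7]
gripper_width: 0.281
```

send_rows(rot=[[0,0,0],[0,0,0]], delta_pos=[[0,0,0],[0,0,0]], jaw=[-1,-1])

```text
clock: 4.03
position: [0.4914, -0.3412, 0.1791]
ee_rot: [-3.127, -0.25, 0.011]
wrist_force: [-1.2, 0.0, -3.1]
gripper_width: 0.28
```

send_rows(rot=[[0,0,0],[0,0,0],[0,0,0]], delta_pos=[[0,0,0.1],[0,0,0.08],[0,0,0]], jaw=[-1,-1,-1])

```text
clock: 4.4
position: [0.4913, -0.3406, 0.1892]
ee_rot: [-3.127, -0.251, 0.013]
wrist_force: [2.4, -0.4, -11.3]
gripper_width: 0.28
```

send_rows(rot=[[0,0,0],[0,0,0],[0,0,0],[0,0,0],[0,0,0]], delta_pos=[[-0.03,0.2,0],[-0.06,0.36,0],[-0.07,0.42,0],[-0.07,0.42,0],[-0.07,0.42,0]], jaw=[-1,-1,-1,-1,-1])

```text
clock: 5.03
position: [0.4732, -0.2298, 0.1885]
ee_rot: [-3.131, -0.247, 0.01]
wrist_force: [4.8, -1.1, -11.0]
gripper_width: 0.28
```

send_rows(rot=[[0,0,0],[0,0,0],[0,0,0],[0,0,0],[0,0,0]], delta_pos=[[-0.06,0.36,0.02],[-0.04,0.22,0.02],[-0.02,0.12,0],[-0.015,0.1,0],[0,0.05,0]], jaw=[-1,-1,-1,-1,-1])

```text
clock: 5.65
position: [0.4649, -0.1779, 0.1909]
ee_rot: [3.129, 0.248, -0.004]
wrist_force: [5.1, -16.3, -12.2]
gripper_width: 0.281
```

send_rows(rot=[[0,0,0],[0,0,0],[0,0,0],[0,0,0]], delta_pos=[[0,0,-0.08],[0,0,-0.08],[0,0,-0.05],[0,0,0]], jaw=[-1,-1,-1,-1])

```text
clock: 6.15
position: [0.465, -0.1787, 0.179]
ee_rot: [3.13, 0.246, -0.003]
wrist_force: [-0.1, 0.4, -3.9]
gripper_width: 0.282
```

send_rows(rot=[[0,0,0],[0,0,0],[0,0,0],[0,0,0],[0,0,0]], delta_pos=[[0,0,0],[0,0,0],[0,0,0.5],[0,0,0.8],[0.5,-0.5,0.8]], jaw=[0.2,0.2,0.2,0.5,1])

```text
clock: 6.78
position: [0.4925, -0.2071, 0.3064]
ee_rot: [-3.13, -0.249, 0.006]
wrist_force: [0.8, -1.5, -0.4]
gripper_width: 0.934
```

send_rows(rot=[[0,0,0],[0,0,0],[0,0,0]], delta_pos=[[0.6,-0.8,0],[0.6,-0.6,0],[0,0,0]], jaw=[1,1,1])

```text
clock: 7.15
position: [0.5709, -0.2942, 0.3097]
ee_rot: [3.128, 0.258, 0.003]
wrist_force: [-1.3, -0.4, -0.6]
gripper_width: 1.002
```

Run:
```python
from h import *
o=r.get_obs(); print(o['position'],o['clock'])
f=grab('wrist'); g=grab('scene')
im=np.hstack([cv2.resize(f['image'],(640,480)),]) 
show(f,'w2.png',s=1.5)
P=cloud(f); Q=P[~np.isnan(P[...,0])]
G=cloud(g); G=G[~np.isnan(G[...,0])]
for n,q in(('w',Q),('s',G)):
    kb=q[(q[:,2]>.17)&(q[:,2]<.21)&(np.linalg.norm(q[:,:2]-[.465,-.178],axis=1)<.03)]
    if len(kb): print(n,'knob',len(kb),kb.mean(0),kb[:,2].max())
m=(Q[:,2]>.1)&(Q[:,2]<.15)&(abs(Q[:,0]-.58)<.08)&(abs(Q[:,1]+.325)<.08)
for lo,hi in((.09,.108),(.11,.137),(.137,.15)):
    p=Q[(Q[:,2]>lo)&(Q[:,2]<hi)&(abs(Q[:,0]-.58)<.07)&(abs(Q[:,1]+.325)<.07)]
    if len(p)>5: print(lo,len(p),cv2.minAreaRect(p[:,:2].astype(np.float32)*1000))
```

```text
[ 0.57085247 -0.29415088  0.30966672] 7.15
w knob 1047 [ 0.46792843 -0.17931903  0.19235508] 0.19726206096631924
s knob 120 [ 0.47151365 -0.17434801  0.1879604 ] 0.19812124158797506
0.09 873 ((609.5382080078125, -325.194580078125), (80.66996002197266, 139.60891723632812), 0.025158321484923363)
0.11 341 ((582.623779296875, -325.1075744628906), (139.72991943359375, 134.6257781982422), 89.98471069335938)
0.137 678 ((579.996337890625, -324.9996337890625), (139.92457580566406, 139.915283203125), 89.97416687011719)
```

View pics/w2.png

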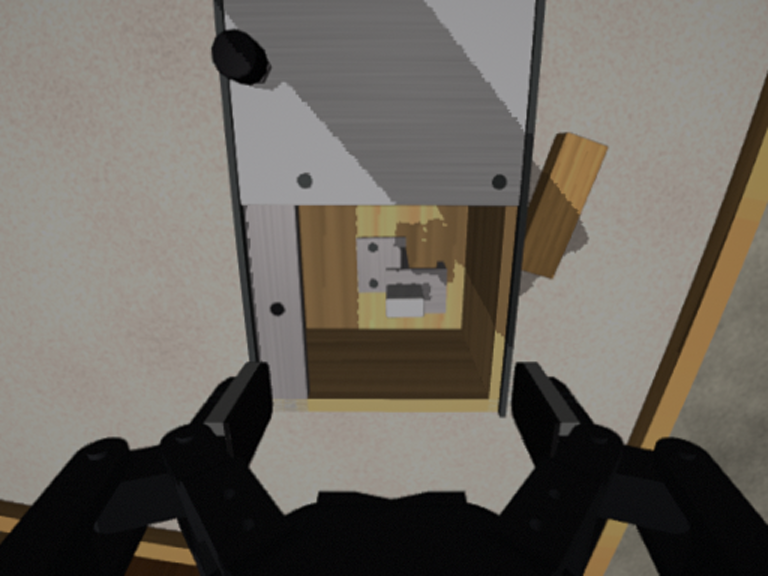

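Run:
```python
from h import *
f=load('wrist'); P=cloud(f)
W=P[130:230,225:320].reshape(-1,3)
for lo,hi,l in((.138,.152,'tabtop'),(.095,.112,'bridge'),(.007,.022,'flange')):
    m=(W[:,2]>lo)&(W[:,2]<hi); p=W[m]
    if l=='flange': continue
    q=p[(abs(p[:,0]-P[205,269,0])<.06)&(abs(p[:,1]-P[205,269,1])<.04)]
    print(l,len(q),cv2.minAreaRect(q[:,:2].astype(np.float32)*1000),q.mean(0))
for v,u in((205,269),(200,260),(200,280),(209,260),(209,280),(185,291),(195,291),(165,249),(189,249)): print(u,v,P[v,u].round(4))
show(f,'w3.png',(220,140,330,225),7)
```

```text
tabtop 334 ((587.0797729492188, -326.58831787109375), (29.24921226501465, 15.417839050292969), 10.661938667297363) [ 0.5869983  -0.32616363  0.14090114]
bridge 791 ((598.03857421875, -324.71142578125), (52.0735969543457, 40.80208206176758), 9.391023635864258) [ 0.60186623 -0.31776992  0.10131551]
269 205 [ 0.5867 -0.3275  0.141 ]
260 200 [ 0.5754 -0.3235  0.1398]
280 200 [ 0.5978 -0.3185  0.1434]
260 209 [ 0.5772 -0.3343  0.1405]
280 209 [ 0.6001 -0.33    0.1418]
291 185 [ 0.6136 -0.3106  0.1007]
291 195 [ 0.6163 -0.3239  0.1009]
249 165 [ 0.556  -0.3139  0.0106]
249 189 [ 0.562  -0.3526  0.0129]
```

View pics/w3.png

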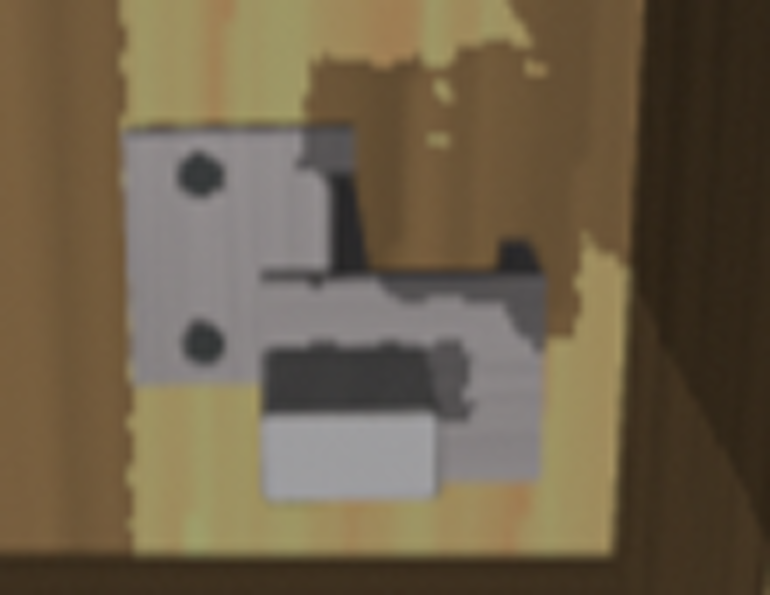

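send_rows(rot=[[0,0,-1],[0,0,-1],[0,0,-1],[0,0,-1],[0,0,-1]], delta_pos=[[0.05,-0.1,0],[0.05,-0.1,0],[0.05,-0.1,0],[0.05,-0.1,0],[0.05,-0.1,0]], jaw=[0.4,0.4,0.4,0.4,0.4])

```text
clock: 7.88
position: [0.5828, -0.3166, 0.3173]
ee_rot: [-3.082, 0.574, -0.024]
wrist_force: [0.7, -0.7, -0.1]
gripper_width: 0.7
```

send_rows(rot=[[0,0,-1],[0,0,-1],[0,0,-1],[0,0,-1],[0,0,-1]], delta_pos=[[0,0,0],[0,0,0],[0,0,0],[0,0,0],[0,0,0]], jaw=[0.4,0.4,0.4,0.4,0.4])

```text
clock: 8.5
position: [0.5806, -0.3101, 0.3234]
ee_rot: [-2.812, 1.366, -0.04]
wrist_force: [0.2, 0.8, -0.1]
gripper_width: 0.703
```

send_rows(rot=[[0,0,-1],[0,0,-1],[0,0,-1],[0,0,-1],[0,0,-1]], delta_pos=[[0,0,-0.2],[0,0,-0.2],[0,0,-0.2],[0,0,-0.2],[0,0,0]], jaw=[0.4,0.4,0.4,0.4,0.4])

```text
clock: 9.12
position: [0.5789, -0.3026, 0.2795]
ee_rot: [-2.344, 2.056, -0.052]
wrist_force: [-0.9, -0.1, -0.1]
gripper_width: 0.7
```

```bash
cat >> h.py <<'E'
def tool():
    o=r.get_obs(); M=rotm(o['ee_rot']); z=M[:,2]
    tilt=np.degrees(np.cross(z,[0,0,-1]))  # world turn (deg) that makes tool vertical
    print('clock',round(float(o['clock']),2),'pos',o['position'].round(4),'xyaw',np.degrees(np.arctan2(M[1,0],M[0,0])).round(2),'fix tilt deg',tilt.round(2),'w',round(float(o['gripper_width']),3),'F',o['wrist_force'].round(1),'j',o['joint_positions'].round(2))
E
python3 - <<'E'
from h import *
tool()
f=grab('wrist');show(f,'w4.png',s=1.5);P=cloud(f);Q=P[~np.isnan(P[...,0])]
for lo,hi,l in((.138,.152,'tabtop'),(.095,.112,'bridge')):
    q=Q[(Q[:,2]>lo)&(Q[:,2]<hi)&(abs(Q[:,0]-.59)<.045)&(abs(Q[:,1]+.325)<.035)]
    if len(q)>9: print(l,len(q),cv2.minAreaRect(q[:,:2].astype(np.float32)*1000),q.mean(0))
E
```

```text
clock 9.12 pos [ 0.5789 -0.3026  0.2795] xyaw -82.53 fix tilt deg [0.26 2.32 0.  ] w 0.7 F [-0.9 -0.1 -0.1] j [-0.43  0.58  1.3   1.47 -0.59  1.48 -0.58]
tabtop 441 ((587.8960571289062, -327.09283447265625), (30.142026901245117, 15.865437507629395), 11.118084907531738) [ 0.58842923 -0.32678145  0.14089006]
bridge 1171 ((598.5261840820312, -325.1853332519531), (51.34939956665039, 40.082359313964844), 9.561144828796387) [ 0.60298547 -0.32385569  0.10121586]
```

send_rows(rot=[[0,0.2,0.4],[0.05,0.15,0.1],[0,0,0],[0,0,0],[0,0,0]], delta_pos=[[0.14,-0.4,-0.2],[0,0,-0.7],[0,0,-0.6],[0,0,-0.3],[0,0,0]], jaw=[0.3,0.3,0.3,0.3,0.3])

```text
clock: 9.8
position: [0.5887, -0.3213, 0.1752]
ee_rot: [-2.413, 1.987, -0.009]
wrist_force: [0.1, 0.4, 1.4]
gripper_width: 0.65
```

Run:
```python
from h import *
tool()
```

```text
clock 9.8 pos [ 0.5887 -0.3213  0.1752] xyaw -78.95 fix tilt deg [-0.48  0.84  0.  ] w 0.65 F [0.1 0.4 1.4] j [-0.33  0.69  1.18  1.54 -0.66  1.35 -0.46]
```

send_rows(rot=[[-0.08,0.14,-0.1],[0,0,0],[0,0,0],[0,0,0]], delta_pos=[[-0.02,-0.1,-0.3],[0,0,-0.4],[0,0,-0.26],[0,0,0]], jaw=[0.3,0.3,0.3,0.3])

```text
clock: 10.3
position: [0.5882, -0.3277, 0.116]
ee_rot: [-2.415, 2.009, -0.003]
wrist_force: [0.7, -0.7, 0.8]
gripper_width: 0.653
```

Run:
```python
from h import *
tool()
```

```text
clock 10.3 pos [ 0.5882 -0.3277  0.116 ] xyaw -79.51 fix tilt deg [0.07 0.09 0.  ] w 0.653 F [ 0.7 -0.7  0.8] j [-0.3   0.75  1.14  1.58 -0.7   1.27 -0.44]
```

Well aligned; close, and lift a little.

send_rows(rot=[[0,0,0],[0,0,0],[0,0,0],[0,0,0],[0,0,0]], delta_pos=[[0,0,0],[0,0,0],[0,0,0],[0,0,0],[0,0,0]], jaw=[-1,-1,-1,-1,-1], newtons=80)

```text
clock: 10.92
position: [0.5885, -0.3281, 0.117]
ee_rot: [-2.415, 2.009, -0.005]
wrist_force: [0.3, -0.4, -1.8]
gripper_width: 0.172
```

send_rows(rot=[[0,0,0],[0,0,0],[0,0,0],[0,0,0],[0,0,0]], delta_pos=[[0,0,0.2],[0,0,0.5],[0,0,0.8],[0,0,0.9],[0,0,0.8]], jaw=[-1,-1,-1,-1,-1])

```text
clock: 11.55
position: [0.5859, -0.3259, 0.3129]
ee_rot: [2.413, -2.009, -0.006]
wrist_force: [0.8, 0.1, -3.3]
gripper_width: 0.178
```

Run:
```python
from h import *
tool()
```

```text
clock 11.55 pos [ 0.5859 -0.3259  0.3129] xyaw -79.57 fix tilt deg [-0.07 -0.23 -0.  ] w 0.178 F [ 0.8  0.1 -3.3] j [-0.32  0.62  1.26  1.33 -0.58  1.6  -0.53]
```

send_rows(rot=[[0,0,0],[0,0,-0.2],[0,0,-0.2],[0,0,-0.2],[0,0,-0.2]], delta_pos=[[-0.1,0.5,0.3],[-0.2,0.9,0.1],[-0.2,0.9,0],[-0.2,0.9,0],[-0.2,0.9,0]], jaw=[-1,-1,-1,-1,-1])

```text
clock: 12.18
position: [0.53, -0.0904, 0.3452]
ee_rot: [2.313, -2.121, 0.006]
wrist_force: [-0.1, 0.5, -1.4]
gripper_width: 0.175
```

Run:
```python
from h import *
tool()
```

```text
clock 12.18 pos [ 0.53   -0.0904  0.3452] xyaw -85.05 fix tilt deg [0.31 0.03 0.  ] w 0.175 F [-0.1  0.5 -1.4] j [-1.14  0.13  1.37  1.61 -0.12  1.5  -1.25]
```

send_rows(rot=[[0,0,0]], delta_pos=[[0,0.3,-0.2]], jaw=[-1])

```text
clock: 12.3
position: [0.5299, -0.0689, 0.3338]
ee_rot: [-2.32, 2.118, -0.003]
wrist_force: [-0.2, -0.5, -3.1]
gripper_width: 0.177
```

Run:
```python
from h import *
tool()
```

```text
clock 12.3 pos [ 0.5299 -0.0689  0.3338] xyaw -84.77 fix tilt deg [0.06 0.1  0.  ] w 0.177 F [-0.2 -0.5 -3.1] j [-1.2   0.11  1.37  1.64 -0.11  1.48 -1.3 ]
```

send_rows(rot=[[0,0,0]], delta_pos=[[0,0.4,0]], jaw=[-1])

```text
clock: 12.42
position: [0.529, -0.0445, 0.3335]
ee_rot: [-2.319, 2.117, 0.0]
wrist_force: [-0.0, 0.7, -2.7]
gripper_width: 0.176
```

Run:
```python
from h import *
tool()
```

```text
clock 12.43 pos [ 0.529  -0.0445  0.3335] xyaw -84.79 fix tilt deg [-0.06  0.04  0.  ] w 0.176 F [-0.   0.7 -2.7] j [-1.27  0.08  1.37  1.65 -0.08  1.48 -1.37]
```

send_rows(rot=[[0,0,-0.1],[0,0,-0.1],[0,0,-0.1],[0,0,0],[0,0,0]], delta_pos=[[-0.15,0.7,0],[-0.2,0.8,0],[-0.2,0.7,0],[-0.1,0.5,0],[0,0.1,0]], jaw=[-1,-1,-1,-1,-1])

```text
clock: 13.05
position: [0.4872, 0.1262, 0.3347]
ee_rot: [-2.278, 2.157, 0.009]
wrist_force: [0.3, -0.7, -3.9]
gripper_width: 0.172
```

Run:
```python
from h import *
tool()
f=grab('wrist');P=cloud(f);Q=P[~np.isnan(P[...,0])]
s=grab('scene'); d=grab('side')
a=cv2.resize(f['image'],(400,300)); im=np.vstack([np.hstack([cv2.resize(x['image'],(400,300)) for x in (f,s)])])
show(f,'w5.png',s=1.5)
S=cloud(s);S=S[~np.isnan(S[...,0])];D=cloud(d);D=D[~np.isnan(D[...,0])]
ey=np.array([-np.sin(np.radians(3.6)),np.cos(np.radians(3.6))]);ex=np.array([ey[1],-ey[0]])
for n,q in(('w',Q),('s',S),('d',D)):
    u=(q[:,:2]-[.491,.234])@ex; v=(q[:,:2]-[.491,.234])@ey
    for lo,hi,l in((.157,.165,'lip'),(.146,.1535,'back')):
      for a,b in((-.17,-.13),(-.12,-.08),(-.07,-.04),(.04,.08),(.1,.14)):
        m=(q[:,2]>lo)&(q[:,2]<hi)&(v>a)&(v<b)&(u>-.02)&(u<.08)
        if m.sum()>15: print(n,l,a,m.sum(),'u pct2,50,98',(np.percentile(u[m],[3,50,97])*1000).round(1))
    m=(q[:,2]>.128)&(q[:,2]<.17)&(u>-.01)&(u<.07)&(abs(v)<.25)
    if m.sum(): print(n,'v ends',v[m].min(),v[m].max())
    m=(q[:,2]>.195)&(q[:,2]<.212)&(abs(u)<.03)&(abs(v)<.05)
    if m.sum()>9: print(n,'oldtab u,v',np.percentile(u[m],[3,97])*1000,np.percentile(v[m],[3,97])*1000)
```

```text
clock 13.05 pos [0.4872 0.1262 0.3347] xyaw -86.86 fix tilt deg [-0.42 -0.07 -0.  ] w 0.172 F [ 0.3 -0.7 -3.9] j [-1.5  -0.11  1.11  1.7   0.09  1.49 -1.92]
w lip -0.17 476 u pct2,50,98 [ 1.6  8.6 15.5]
w lip -0.12 511 u pct2,50,98 [ 0.9  9.  16.7]
w lip -0.07 365 u pct2,50,98 [ 1.1  8.2 15.7]
w lip 0.04 490 u pct2,50,98 [ 0.1  8.1 16. ]
w lip 0.1 435 u pct2,50,98 [ 0.7  8.1 15.7]
w back -0.17 319 u pct2,50,98 [15.8 51.8 56.1]
w back -0.12 289 u pct2,50,98 [16.7 51.2 55.4]
w back -0.07 236 u pct2,50,98 [15.6 51.5 55.9]
w back 0.04 298 u pct2,50,98 [15.9 51.4 55.8]
w back 0.1 247 u pct2,50,98 [15.4 51.4 55.3]
w v ends -0.18092170288053383 0.18083842242568196
w oldtab u,v [-18.45002329   8.97293878] [-15.61285451  -0.34461337]
s lip -0.17 90 u pct2,50,98 [ 0.3 10.4 19.3]
s lip -0.12 99 u pct2,50,98 [ 0.3 10.5 18.9]
s lip -0.07 74 u pct2,50,98 [ 0.9 10.5 19.3]
s lip 0.04 110 u pct2,50,98 [ 0.4  9.7 17.6]
s lip 0.1 118 u pct2,50,98 [-0.2  9.5 18. ]
s back -0.17 111 u pct2,50,98 [14.3 51.7 59. ]
s back -0.12 114 u pct2,50,98 [13.8 49.8 58.1]
s back -0.07 95 u pct2,50,98 [13.6 50.  59. ]
s back 0.04 137 u pct2,50,98 [13.2 50.4 57.3]
s back 0.1 139 u pct2,50,98 [13.1 50.1 57.7]
s v ends -0.18104389734848408 0.1794495133623533
s oldtab u,v [-18.12562721   9.98409767] [-13.20306973   1.9962212 ]
d lip -0.17 62 u pct2,50,98 [-0.5  8.2 15.1]
d lip -0.12 61 u pct2,50,98 [-1.   7.9 15.3]
d lip -0.07 44 u pct2,50,98 [-1.   7.3 15. ]
d lip 0.04 43 u pct2,50,98 [-1.8  6.4 14.9]
d lip 0.1 40 u pct2,50,98 [-0.   7.2 14.4]
d back -0.17 50 u pct2,50,98 [14.6 50.1 55.4]
d back -0.12 46 u pct2,50,98 [14.3 50.4 55.6]
d back -0.07 32 u pct2,50,98 [13.8 50.4 55.3]
d back 0.04 31 u pct2,50,98 [14.  49.6 54.7]
d back 0.1 31 u pct2,50,98 [14.7 50.2 55.4]
d v ends -0.1842971883216716 0.18123718100542952
d oldtab u,v [-21.34585232   8.02705577] [-16.25819701  -0.70836893]
```

View pics/w5.png

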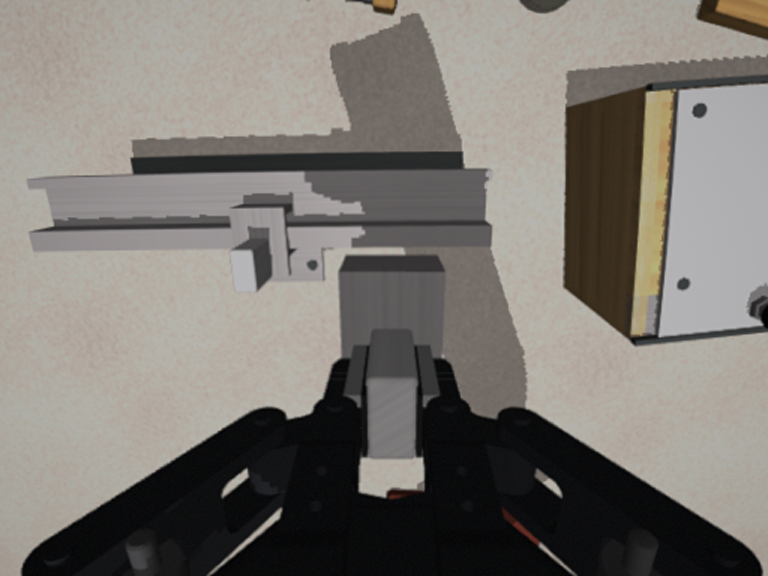

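Run:
```python
from h import *
tool()
P=cloud(load('wrist'));q=P[~np.isnan(P[...,0])]
ey=np.array([-np.sin(np.radians(3.6)),np.cos(np.radians(3.6))]);ex=np.array([ey[1],-ey[0]])
u=(q[:,:2]-[.491,.234])@ex; v=(q[:,:2]-[.491,.234])@ey
B=P[165:240,225:298].reshape(-1,3)
for lo in np.arange(.26,.37,.01):
    m=(B[:,2]>lo)&(B[:,2]<lo+.01); print(round(lo,2),m.sum())
m=(B[:,2]>.312)&(B[:,2]<.330); b=B[m]
bu=(b[:,:2]-[.491,.234])@ex; bv=(b[:,:2]-[.491,.234])@ey
print('bridge u',np.percentile(bu,[2,98])*1000,'v',np.percentile(bv,[2,98])*1000,'z',np.percentile(b[:,2],[5,50,95]))
A=np.c_[bu,bv,np.ones(len(bu))]; s=np.linalg.lstsq(A,b[:,2],rcond=None)[0]; print('slopes deg (dz/du,dz/dv)',np.degrees(s[:2]))
print(cv2.minAreaRect(b[:,:2].astype(np.float32)*1000))
```

```text
clock 13.2 pos [0.4882 0.1234 0.3346] xyaw -87.08 fix tilt deg [-0.35 -0.04 -0.  ] w 0.175 F [ 0.6 -1.1 -3.8] j [-1.5  -0.11  1.11  1.7   0.09  1.49 -1.92]
0.26 0
0.27 0
0.28 5
0.29 242
0.3 265
0.31 3416
0.32 279
0.33 456
0.34 214
0.35 0
0.36 0
bridge u [-6.63589697 25.9762366 ] v [-125.5839771   -86.90942129] z [0.31740322 0.31886577 0.32108892]
slopes deg (dz/du,dz/dv) [-3.91879563  0.3511699 ]
((505.5722351074219, 128.37664794921875), (36.70077133178711, 40.528717041015625), 2.631959915161133)
```

Run:
```python
from h import *
P=cloud(load('wrist'))
ey=np.array([-np.sin(np.radians(3.6)),np.cos(np.radians(3.6))]);ex=np.array([ey[1],-ey[0]])
b=P[165:240,225:298].reshape(-1,3); bu=(b[:,:2]-[.491,.234])@ex*1000
for lo in range(-12,30,4):
    m=(bu>lo)&(bu<lo+4)&(b[:,2]>.305)&(b[:,2]<.335); print(lo,m.sum(),np.median(b[m,2]).round(4) if m.any() else 0)
```

```text
-12 43 0.3188
-8 107 0.3188
-4 255 0.3189
0 640 0.3215
4 489 0.319
8 463 0.3188
12 466 0.3189
16 467 0.3189
20 483 0.3188
24 644 0.3161
28 0 0
```

send_rows(rot=[[-0.06,0,0.15],[0,0,0],[0,0,0],[0,0,0]], delta_pos=[[0,0,-0.3],[0,0,-0.3],[0,0,-0.2],[0,0,0]], jaw=[-1,-1,-1,-1])

```text
clock: 13.7
position: [0.4886, 0.1185, 0.2825]
ee_rot: [2.287, -2.15, -0.001]
wrist_force: [-1.0, 0.5, -2.6]
gripper_width: 0.174
```

```bash
cat >> h.py <<'E'
def held():
    f=grab('wrist');P=cloud(f);o=r.get_obs();zt=o['position'][2]-.0158
    ey=np.array([-np.sin(np.radians(3.6)),np.cos(np.radians(3.6))]);ex=np.array([ey[1],-ey[0]])
    b=P[165:240,225:298].reshape(-1,3);b=b[(abs(b[:,2]-zt)<.008)]
    bu=(b[:,:2]-[.491,.234])@ex*1000;bv=(b[:,:2]-[.491,.234])@ey*1000
    t=(o['position'][:2]-[.491,.234]); print('bridge u',np.percentile(bu,[2,99.5]).round(1),'v',np.percentile(bv,[2,98]).round(1),'z',np.median(b[:,2]).round(4),'TCP uv',(t@ex*1000).round(1),(t@ey*1000).round(1))
    f2=b[(bu>5)]; print(cv2.minAreaRect(f2[:,:2].astype(np.float32)*1000)); return f
E
python3 - <<'E'
from h import *
tool(); f=held()
E
```

```text
clock 13.7 pos [0.4886 0.1185 0.2825] xyaw -86.45 fix tilt deg [ 0.07 -0.13  0.  ] w 0.174 F [-1.   0.5 -2.6] j [-1.5  -0.07  1.15  1.79  0.07  1.39 -1.87]
bridge u [-5.7 27. ] v [-133.4  -94.7] z 0.2667 TCP uv -9.4 -115.1
((514.196044921875, 121.16145324707031), (22.086679458618164, 40.22112274169922), 3.516721725463867)
```

send_rows(rot=[[0,0,0],[0,0,0],[0,0,0],[0,0,0],[0,0,0]], delta_pos=[[-0.01,0.1,-0.3],[0,0.08,-0.3],[0,0.02,-0.3],[0,0.02,-0.2],[0,0,0]], jaw=[-1,-1,-1,-1,-1])

```text
clock: 14.38
position: [0.4901, 0.1324, 0.2178]
ee_rot: [-2.288, 2.15, -0.001]
wrist_force: [1.1, -0.1, -1.5]
gripper_width: 0.175
```

Run:
```python
from h import *
tool(); f=held()
```

```text
clock 14.38 pos [0.4901 0.1324 0.2178] xyaw -86.45 fix tilt deg [-0.06  0.12  0.  ] w 0.175 F [ 1.1 -0.1 -1.5] j [-1.48  0.06  1.19  1.88 -0.06  1.24 -1.78]
bridge u [-3.3 29.4] v [-119.5  -80.8] z 0.202 TCP uv -6.9 -101.4
((514.5173950195312, 135.03512573242188), (24.586956024169922, 40.238956451416016), 3.4720726013183594)
```

send_rows(rot=[[0,0,0],[0,0,0],[0,0,0],[0,0,0],[0,0,0]], delta_pos=[[-0.06,0,0],[-0.01,0,-0.2],[-0.01,0,-0.15],[0,0,-0.05],[0,0,0]], jaw=[-1,-1,-1,-1,-1])

```text
clock: 15.05
position: [0.4859, 0.1325, 0.1938]
ee_rot: [-2.285, 2.148, -0.001]
wrist_force: [-0.4, -0.8, -3.3]
gripper_width: 0.176
```

Run:
```python
from h import *
tool(); f=held()
```

```text
clock 15.05 pos [0.4859 0.1325 0.1938] xyaw -86.45 fix tilt deg [-0.19  0.23  0.  ] w 0.176 F [-0.4 -0.8 -3.3] j [-1.47  0.08  1.19  1.92 -0.08  1.19 -1.76]
bridge u [-7.4 25.2] v [-119.1  -80.4] z 0.1781 TCP uv -11.4 -100.9
((512.433349609375, 135.32791137695312), (20.4056396484375, 40.251033782958984), 3.6539759635925293)
```

send_rows(rot=[[-0.03,0.04,0],[0,0,0],[0,0,0],[0,0,0],[0,0,0]], delta_pos=[[0.03,0,-0.08],[0,0,-0.06],[0,0,-0.03],[0,0,-0.02],[0,0,0]], jaw=[-1,-1,-1,-1,-1])

```text
clock: 15.72
position: [0.4882, 0.1326, 0.182]
ee_rot: [-2.289, 2.151, -0.0]
wrist_force: [-0.2, 1.1, -2.5]
gripper_width: 0.173
```

Run:
```python
from h import *
tool(); f=held()
```

```text
clock 15.72 pos [0.4882 0.1326 0.182 ] xyaw -86.45 fix tilt deg [0.01 0.01 0.  ] w 0.173 F [-0.2  1.1 -2.5] j [-1.45  0.13  1.19  1.93 -0.13  1.17 -1.72]
bridge u [-5.  27.5] v [-119.7  -80.3] z 0.1662 TCP uv -9.1 -101.0
((513.60595703125, 135.0361328125), (22.691287994384766, 43.704933166503906), 3.5032668113708496)
```

send_rows(rot=[[0,0,0],[0,0,0],[0,0,0]], delta_pos=[[0.04,0,0],[0.02,0,0],[0,0,0]], jaw=[-1,-1,-1])

```text
clock: 16.15
position: [0.4923, 0.1329, 0.1823]
ee_rot: [-2.289, 2.151, -0.0]
wrist_force: [0.4, 0.3, -4.2]
gripper_width: 0.178
```

send_rows(rot=[[0,0,0],[0,0,0]], delta_pos=[[0.02,0,0],[0,0,0]], jaw=[-1,-1])

```text
clock: 16.4
position: [0.4935, 0.1328, 0.1823]
ee_rot: [-2.289, 2.151, -0.0]
wrist_force: [-1.5, 1.2, -2.9]
gripper_width: 0.174
```

Run:
```python
from h import *
tool(); f=held()
```

```text
clock 16.4 pos [0.4935 0.1328 0.1823] xyaw -86.44 fix tilt deg [-0.02  0.02  0.  ] w 0.174 F [-1.5  1.2 -2.9] j [-1.43  0.15  1.18  1.92 -0.15  1.17 -1.7 ]
bridge u [ 0.2 32.7] v [-119.9  -80.3] z 0.1664 TCP uv -3.9 -101.1
((516.1942138671875, 135.101318359375), (27.83424186706543, 44.23576736450195), 3.617851734161377)
```

send_rows(rot=[[0,0,0],[0,0,0]], delta_pos=[[0.02,0,0],[0,0,0]], jaw=[-1,-1])

```text
clock: 16.7
position: [0.4936, 0.1328, 0.1819]
ee_rot: [2.289, -2.15, -0.003]
wrist_force: [-0.8, -0.5, -3.7]
gripper_width: 0.179
```

send_rows(rot=[[0,0,0],[0,0,0]], delta_pos=[[0,0,-0.02],[0,0,0]], jaw=[-1,-1])

```text
clock: 16.95
position: [0.4936, 0.1329, 0.1809]
ee_rot: [2.289, -2.15, -0.003]
wrist_force: [-2.9, -1.1, 0.2]
gripper_width: 0.174
```

send_rows(rot=[[0,0,0],[0,0,0]], delta_pos=[[0,0,-0.015],[0,0,0]], jaw=[-1,-1])

```text
clock: 17.2
position: [0.4936, 0.1329, 0.181]
ee_rot: [2.289, -2.15, -0.005]
wrist_force: [-1.4, -0.5, -3.5]
gripper_width: 0.177
```

Run:
```python
from h import *
tool(); f=held()
```

```text
clock 17.2 pos [0.4936 0.1329 0.181 ] xyaw -86.41 fix tilt deg [-0.06 -0.19 -0.  ] w 0.177 F [-1.4 -0.5 -3.5] j [-1.42  0.16  1.18  1.91 -0.16  1.18 -1.69]
bridge u [ 0.3 32.8] v [-119.9  -80.2] z 0.1651 TCP uv -3.7 -101.1
((516.1869506835938, 135.08642578125), (27.890911102294922, 43.914066314697266), 3.398583173751831)
```

send_rows(rot=[[0,0,0],[0,0,0]], delta_pos=[[0,0,-0.03],[0,0,0]], jaw=[-1,-1])

```text
clock: 17.5
position: [0.4936, 0.1329, 0.1811]
ee_rot: [2.288, -2.15, -0.008]
wrist_force: [-1.9, 0.1, -5.0]
gripper_width: 0.173
```

Run:
```python
from h import *
tool(); f=held()
```

```text
clock 17.5 pos [0.4936 0.1329 0.1811] xyaw -86.42 fix tilt deg [-0.12 -0.28 -0.  ] w 0.173 F [-1.9  0.1 -5. ] j [-1.41  0.16  1.18  1.91 -0.16  1.18 -1.68]
bridge u [ 0.1 32.8] v [-119.9  -80.2] z 0.1651 TCP uv -3.7 -101.1
((516.236083984375, 135.17469787597656), (27.922170639038086, 43.93699645996094), 3.6561191082000732)
```

Run:
```python
from h import *
f=load('wrist');P=cloud(f);q=P.reshape(-1,3);q=q[~np.isnan(q[:,0])]
ey=np.array([-np.sin(np.radians(3.6)),np.cos(np.radians(3.6))]);ex=np.array([ey[1],-ey[0]])
u=(q[:,:2]-[.491,.234])@ex*1000;v=(q[:,:2]-[.491,.234])@ey*1000;z=q[:,2]
def s(l,m): print(l,m.sum(),np.median(z[m]).round(4) if m.any() else '',np.percentile(u[m],[2,98]).round(1) if m.any() else '',np.percentile(v[m],[2,98]).round(1) if m.any() else '')
s('lip',(u>2)&(u<14)&(abs(v-60)<25)&(z>.15)); s('lip near',(u>2)&(u<14)&(abs(v+50)<15)&(z>.15))
s('oldbridge',(u>14)&(u<32)&(abs(v+8)<17)&(z>.155)&(z<.18)); s('newbridge',(u>14)&(u<31)&(abs(v+100)<17)&(z>.155)&(z<.18))
s('oldbridge all',(abs(v+8)<30)&(z>.1635)&(z<.17)&(u<60)&(u>-30));
show(f,'w6.png',s=1.5)
g=grab('side'); show(g,'s6.png',(200,70,330,230),4.5)
```

```text
lip 793 0.159 [ 2.3 13.8] [35.9 66.5]
lip near 7428 0.2514 [ 2.5 12. ] [-64.1 -37.6]
oldbridge 1868 0.1651 [14.4 31.6] [-24.2   8.3]
newbridge 1692 0.1652 [14.4 30.7] [-116.3  -83.7]
oldbridge all 3749 0.1652 [-17.6  31.2] [-27.2  12.2]
```

View pics/w6.png

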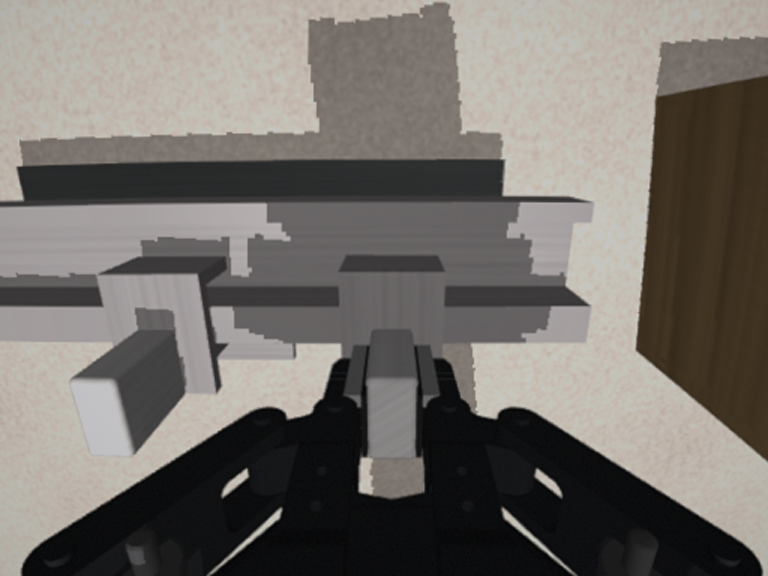

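View pics/s6.png

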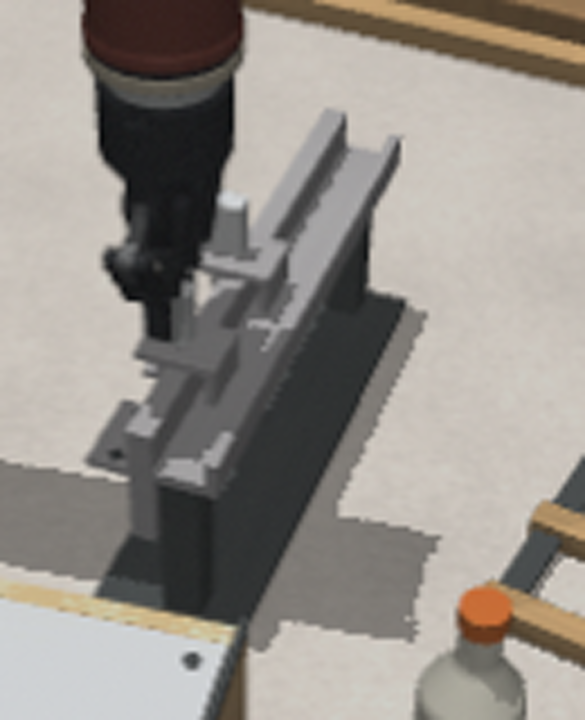

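send_rows(rot=[[0,0,0],[0,0,0],[0,0,0],[0,0,0]], delta_pos=[[0,0,0],[0,0,0],[0,0,0],[0,0,0]], jaw=[-0.45,-0.3,-0.2,-0.2])

```text
clock: 18.1
position: [0.4955, 0.1332, 0.1815]
ee_rot: [-2.289, 2.15, 0.003]
wrist_force: [0.6, -0.2, -0.5]
gripper_width: 0.399
```

send_rows(rot=[[0,0,0],[0,0,0],[0,0,0],[0,0,0],[0,0,0]], delta_pos=[[0,0,0.15],[0,0,0.4],[0,0,0.6],[0,0,0.8],[0,0,0]], jaw=[-0.2,-0.2,-0.2,-0.2,-0.2])

```text
clock: 18.73
position: [0.4959, 0.132, 0.3039]
ee_rot: [-2.286, 2.152, 0.001]
wrist_force: [0.4, 0.7, -0.6]
gripper_width: 0.399
```

Run:
```python
from h import *
tool()
ey=np.array([-np.sin(np.radians(3.6)),np.cos(np.radians(3.6))]);ex=np.array([ey[1],-ey[0]])
def S(n):
    f=grab(n);q=cloud(f).reshape(-1,3);q=q[~np.isnan(q[:,0])]
    u=(q[:,:2]-[.491,.234])@ex*1000;v=(q[:,:2]-[.491,.234])@ey*1000;z=q[:,2]
    for l,v0 in(('old',-8),('new',-101)):
        for h,m in(('bridge',(u>-22)&(u<40)&(abs(v-v0)<25)&(z>.1632)&(z<.18)),('tab',(abs(u)<40)&(abs(v-v0)<25)&(z>.198)&(z<.215))):
            if m.sum()<20: continue
            c=cv2.minAreaRect(np.c_[u,v][m].astype(np.float32)); s=np.linalg.lstsq(np.c_[u[m],v[m],np.ones(m.sum())],z[m]*1000,rcond=None)[0]
            print(n,l,h,m.sum(),np.round(c[0],1),np.round(c[1],1),round(c[2],2),'z',np.median(z[m]).round(4),'slope deg',np.degrees(s[:2]).round(2))
    kb=q[(q[:,2]>.17)&(q[:,2]<.23)&(np.linalg.norm(q[:,:2]-[.465,-.178],axis=1)<.03)]
    if len(kb): print(n,'knob',len(kb),kb.mean(0).round(4),kb[:,2].max().round(4))
    return f
a=S('wrist');b=S('side');c=S('scene')
cv2.imwrite('pics/f.png',np.hstack([cv2.resize(x['image'][90:330,110:430],(400,300)) for x in(b,c)])[...,::-1])
```

```text
clock 18.73 pos [0.4959 0.132  0.3039] xyaw -86.55 fix tilt deg [-0.11  0.04  0.  ] w 0.399 F [ 0.4  0.7 -0.6] j [-1.55 -0.04  1.2   1.73  0.04  1.42 -1.87]
wrist old bridge 1461 [ 6.  -7.1] [51.2 41.6] 0.03 z 0.1653 slope deg [-3.51  0.84]
wrist old tab 632 [-5.1 -7.3] [29.8 16.8] 0.55 z 0.2047 slope deg [-1.08  7.08]
wrist new bridge 1555 [  6.7 -99.8] [52.5 39.8] 0.27 z 0.1651 slope deg [ 0.01 -0.13]
wrist new tab 601 [ -4.  -99.9] [15.4 29.6] 89.8 z 0.2048 slope deg [-2.14 -0.32]
side old bridge 158 [ 5.2 -9.3] [45.3 50.6] 88.15 z 0.1663 slope deg [-6.57  3.05]
side old tab 61 [-6.5 -8.3] [20.7 29.2] 89.23 z 0.2049 slope deg [-0.5  10.34]
side new bridge 180 [   5.5 -101.9] [52.6 42.6] 0.18 z 0.166 slope deg [-6.03  1.54]
side new tab 67 [  -5.5 -102.1] [31.7 17.4] 0.9 z 0.2042 slope deg [-0.94  8.79]
side knob 156 [ 0.469  -0.183   0.1888] 0.1975
scene old bridge 266 [ 7.  -9.1] [46.4 55.9] 89.8 z 0.1666 slope deg [-1.18  0.88]
scene old tab 82 [-3.4 -5.5] [31.5 15.2] 0.18 z 0.2058 slope deg [-7.31 -1.76]
scene new bridge 253 [  7.6 -99.7] [41.7 55.2] 87.87 z 0.1666 slope deg [-2.17  0.39]
scene new tab 82 [ -3.7 -99.9] [15.9 33.3] 89.58 z 0.2056 slope deg [-6.68 -7.15]
scene knob 118 [ 0.4712 -0.1745  0.1881] 0.1984
```

View pics/f.png

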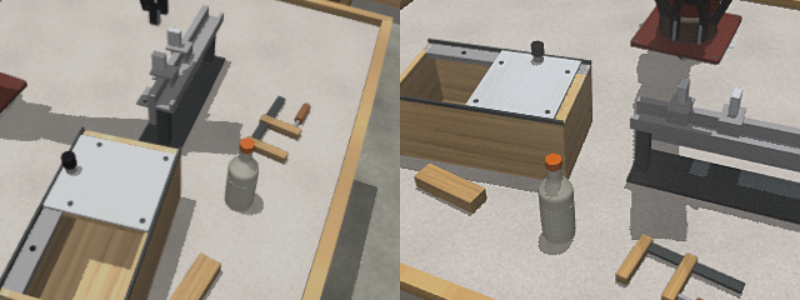

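Both hangers sit side by side at the same height, with the new one at v ≈ -100 mm along the rail. The cover is open with its knob down. The gripper is well clear, so I'm handing in.

```bash
python3 -c "
from bench import r
print(r.finish_job())"
```

```text
the job is handed in; nothing more can be done
None
```

The cover is locked open, and the fetched hanger hangs on the rail beside the old one. I handed the job in at about 19 s; no verdict was reported.

**What I did**
- I pulled the plunger up 10 mm and slid the cover about 165 mm to its end stop, where the wrist read 16 N. I then lowered the knob into the second hole.
- I gripped the hanger by its tab and lifted it out of the box. I lowered its hook over the lip with the leg against the lip face, about 93 mm along from the old hanger, then let go once it rested on the rail.

**Last checks**
- **Hanger:** The close-up wrist camera put both bridges at the same height, 165 mm against the nominal 166 mm. The new one is level and within about 0.3° of square to the rail.
- **Plunger:** The knob's top reads about 197 to 198 mm, which matches the pin being fully down (196 mm nominal). I did not try pushing the cover back to confirm the lock.
- **Other objects:** The glue bottle, clamp and batten look unmoved in the final picture, and the old hanger is where it was to within a few millimetres of measurement spread.

**What disagreed**
- **Seating force:** While I was seating the hanger, the wrist force never showed a clear upward push. I judged it seated because it stopped going down and its bridge height matched the old hanger's.
- **Camera spread:** The scene and side cameras gave tilts of several degrees, but they did so for the untouched old hanger too, so I put that down to coarse depth readings.
- **Arm joint:** Joint 3 came within 0.02 rad of its limit while carrying the hanger, and the controller held it there.

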